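# Three baking things back on their own mats

## Task

The three baking things have ended up on one another's mats: park one of them for a moment on the empty white tile, then bring each to its own mat: the pie bird standing on the round red mat, the loaf tin upright on the oblong blue mat, the honey dipper lying on the long green mat, each in the middle of its mat and the tin and the dipper pointing lengthwise along theirs. Nothing you carry may be set on or touch the bare wood of the shelf, and the pie bird must be put down gently, never dropped or tipped over. Leave the spice jar and the ramekin where they stand.

Things in the scene. Friction and masses are not known exactly. Their poses are not given: they have to be found in the camera images.
- bird: pie bird: blue glazed ceramic bird, white wing patches, yellow beak on top, 100 mm tall, 130 g. Foot 56 mm in diameter; body 48 mm in diameter, straight sides from 16 to 52 mm above its underside; head 32 mm in diameter. Origin: centre of its underside; z up, x the way the beak leans. Starts on the long green mat; its place is the round red mat.
- tin: mini loaf tin: dark grey, open, 112 (x) by 56 (y) by 38 mm high, straight 3 mm walls, a 9 mm rim tab at each short end (130 mm over the tabs), 120 g. Grasp it across its 56 mm width. Origin: centre of its underside; x along its length, z up. Starts on the round red mat, overhanging it; its place is the oblong blue mat.
- dipper: lying wooden honey dipper, 140 mm long, 50 g: ribbed 8-sided head 32 mm across (x 22 to 70 mm), round handle 12 mm thick, 8-sided knob 32 mm across (x -70 to -58); lies on flats. Origin: mid-length, at its underside; x towards the head. Handle axis 16 mm above what it lies on; grip the handle near the origin, where it balances. Starts on the oblong blue mat; its place is the long green mat.
- round_mat: round red mat, 104 mm in diameter, 5 mm thick, fixed to the shelf. Origin: centre of its underside, so its top is 5 mm above the origin. Place of the pie bird.
- oblong_mat: oblong blue mat, 150 mm (x) by 95 mm (y), 5 mm thick, fixed to the shelf. Origin: centre of its underside; x along its length. Place of the loaf tin.
- long_mat: long narrow green mat, 190 mm (x) by 70 mm (y), 5 mm thick, fixed to the shelf. Origin: centre of its underside; x along its length. Place of the honey dipper.
- tile: white tile, 170 mm (x) by 110 mm (y), 5 mm thick, fixed to the shelf, empty at the start: the free spot. Origin: centre of its underside; x along its length.
- shelf: the birch veneer shelf itself, its bare wood surface at z = 0 (origin: a point of that surface near the mats, of no use). Behind the mats stand two clear storage boxes 150 by 220 mm, 98 mm high, one closed, the other open with steel piping tips and its lid up to 236 mm; a copper cutter ring 25 mm high lies to the right of the mats.
- spice: small amber glass spice jar with a black cap, 38 mm in diameter, 75 mm tall, standing among the mats. Origin: centre of its underside. A bystander, to be left where it stands.
- ramekin: small white ceramic ramekin, 72 mm in diameter, 42 mm tall, standing among the mats. Origin: centre of its underside. A bystander, to be left where it stands.
Things that resemble listed ones, but are neither listed nor needed, are in the scene too. There is more than one size of the dipper; the one meant has the size given above.

How it is judged:
On the way:
1. one of the three things rests on the white tile, let go (((horizontal distance between bird and tile below 0.055 m and contact force between bird and tile above 0.1 N and contact force between bird and the fingers below 0.05 N and linear speed of bird below 0.03 m/s) or (horizontal distance between tin and tile below 0.055 m and contact force between tin and tile above 0.1 N and contact force between tin and the fingers below 0.05 N and linear speed of tin below 0.03 m/s) or (horizontal distance between dipper and tile below 0.055 m and contact force between dipper and tile above 0.1 N and contact force between dipper and the fingers below 0.05 N and linear speed of dipper below 0.03 m/s))), for 0.2 s.
At the end, for the whole second after the job is handed in: bird upright (0.1 rad) on the round red mat and tin upright on the oblong blue mat, each within 15 mm of the centre; dipper lying on the long green mat, its origin within 20 mm of the centre along and across; tin and dipper lengthwise within 0.25 rad (either way round); all at rest (horizontal distance between bird and round_mat below 0.015 m and height (world z) of each of bird, tin below 0.01 m and angle between each of bird, tin's own z axis and vertical below 0.1 rad and horizontal distance between tin and oblong_mat below 0.015 m and angle between the x axis of tin and the x axis of oblong_mat, either way round below 0.25 rad and x of dipper in the frame of long_mat between -0.02 and 0.02 m and y of dipper in the frame of long_mat between -0.02 and 0.02 m and height (world z) of dipper below 0.04 m and angle between the x axis of dipper and the x axis of long_mat, either way round below 0.25 rad and contact force between dipper and long_mat above 0.1 N and linear speed of each of bird, tin, dipper below 0.02 m/s); the robot touches nothing.
It fails at once if one of the three things touches the bare shelf (contact force between any of bird, tin, dipper and shelf above 0.05 N).
It fails at once if the pie bird is let go more than 20 mm above its mat, or tipped over (0.6 rad) ((height (world z) of bird above 0.025 m and contact force between bird and the fingers below 0.02 N) or angle between bird's own z axis and vertical above 0.6 rad).
It fails at once if the spice jar or the ramekin is moved by more than 15 mm (distance of any of spice, ramekin from where it was at the start of the episode above 0.015 m).
It also fails if it takes over 128 s, if anything falls off the work surface, if the arm or the gripper's body presses on something with over 40 N, if the wrist force passes 120 N, or if a joint passes its speed limit or range.

## Robot

A 7-joint arm with a two-finger parallel gripper is mounted at the origin on the work surface. World frame = base frame: x ahead of the robot, y to its left, z up, the work surface at z = 0. Lengths are in m, angles in rad, forces in N, time in s.
With the tool pointing down it reaches from about 0.4 to 0.925 m from the base axis. Payload 4.1 kg.
Tool frame: the origin (TCP) lies midway between the tips of the shut fingers; the grasp point (between the pads) lies 19 mm behind it; z points along the fingers, y is the line along which they close (so a half turn about z gives the same grasp; the last joint's range is limited). The gripper opens to 85 mm and grips with 20 to 120 N. Pads are 22 mm wide; open, the fingers measure 114 mm over their backs; the gripper's body (76 mm by 85 mm) begins 54 mm behind the grasp point. The pads swing forward as they close: fully open they stand 13 mm farther back than shut.
Start: joints at [1.042, 0.398, 0.045, 1.537, -0.019, 1.207, -0.051], TCP at [0.271, -0.591, 0.231] pointing down, gripper open.
Joint ranges: [-2.82, 2.82], [-0.49, 2.23], [-1.37, 1.46], [0, 2.46], [-1.36, 4.5], [0.23, 2], [-2.94, 2.94]. Speed limits (rad/s): [2.57, 2.57, 3.14, 3.14, 3.14, 3.14, 3.14].

## Interface

Orientations are given as a rotation vector (axis times angle).
In Python, from cell import arm gives the robot as it stands.
- The arm moves only by the tool send_rows, never from a script. Its argument "motion" is one flat list of numbers, 7 for each row, row after row: the finger opening in cm, from 0 to 8.54, then the shift along the tool's x, y, z in cm, then the turn, a rotation vector about the tool's x, y, z in rad. A call has 1 to 12 rows; each row is the pose to reach, as a shift and turn from the pose commanded when the call began, along the tool's axes at that moment; what a row does not reach only later rows make up. A row lasts 1/8 s, in which the tool goes at most 62.5 mm and 10.7 degrees, less where a joint would pass 70% of its speed; a pose out of reach is approached as far as the arm can. A call with a gripper value outside its range is refused whole. The fingers move at their own pace and stop on an object; "force" is the grip in N (left out, the last holds). Time passes only in rows, so rows that repeat a pose let the fingers close. It gives the time, the measured TCP pose, the force, the opening and the grip force at its end, in the units of the state.
- arm.observe(): the state, without advancing time (a new reading comes with each control period).
- arm.get_image(name): name is "scene" or "top" or "wrist"; returns the picture (384x512x3 uint8, red, green, blue); there is no depth.
- arm.camera_params(name): a dict with "fovy" (degrees; the focal length in pixels is half the picture's height over the tangent of half this angle, whatever the lens; pixels are square), "cx", "cy" (the principal point, pixels), "position" and "orientation" of the camera in the world. Camera axes: x right, y down, z forward; pixel columns grow to the right and rows downward; lengths in m; the calibration is good to about 2 mm. A picture is of the moment at which its call begins: read the wrist's pose just before it. camera_params takes no time and is no camera call; for the wrist camera it gives the pose at the moment of the call.
- arm.finish_job(): hands the job in; it is judged then, once.
The state is a dict: "time": time; "qpos": joint angles; "qvel": joint speeds; "joint_efforts": joint torques, N m; "ee_pos": TCP position; "eef_rot": TCP orientation; "contact_force": force on the tool from outside, world axes, zero at the start; "ft_torque": the same for the moment, N m; "finger_gap": finger opening in m; "grasp_force": force on a finger pad.
Only numpy, scipy, OpenCV 4.12 (cv2) and the standard library are available. Lean on these libraries where they do the work, as an engineer would, in place of code of your own. Each camera call takes 0.05 s, during which the arm holds its last target. There are 200 camera calls.

## Working session

There is one attempt and no reset: what is moved stays moved. The work goes in short steps, Python scripts to look and compute and a tool call to move; the robot and the scene stay as the last step left them, time stands still between calls to the robot, and variables do not carry over. Pictures are saved under pics/ and viewed, at most 16 in all, crops included, and the job is handed in when it is done.

Besides the shell and the picture viewer there is one more tool, called as name(argument=value, ...) on one line, values as JSON. send_rows: Moves the arm, as the interface text tells. Its arguments: {"type":"object","properties":{"motion":{"type":"array","items":{"type":"number"}},"force":{"type":"number"}},"required":["motion"]}

```bash
mkdir -p pics
cat > h.py <<'E'
import numpy as np, cv2
from scipy.spatial.transform import Rotation as R
from cell import arm
def cam(n):
    p=arm.camera_params(n); f=192/np.tan(np.radians(p['fovy'])/2)
    o=np.array(p['orientation'],float)
    M=R.from_rotvec(o).as_matrix() if o.size==3 else (o.reshape(3,3) if o.size==9 else None)
    return p,f,M,np.array(p['position'])
def pix2w(n,u,v,z,c=None):
    p,f,M,t=c or cam(n)
    d=M@np.array([(u-p['cx'])/f,(v-p['cy'])/f,1]); return t+d*(z-t[2])/d[2]
def w2pix(n,P,c=None):
    p,f,M,t=c or cam(n); q=M.T@(np.array(P)-t); return q[0]/q[2]*f+p['cx'],q[1]/q[2]*f+p['cy']
def snap(n,name,crop=None,s=1):
    im=cv2.cvtColor(arm.get_image(n),cv2.COLOR_RGB2BGR)
    cv2.imwrite('pics/raw_'+name+'.png',im)
    if crop: im=im[crop[1]:crop[3],crop[0]:crop[2]]
    if s!=1: im=cv2.resize(im,None,fx=s,fy=s,interpolation=cv2.INTER_CUBIC)
    cv2.imwrite('pics/'+name+'.png',im)
def st():
    o=arm.observe(); print({k:np.round(v,4).tolist() for k,v in o.items() if k in('time','ee_pos','eef_rot','finger_gap','grasp_force','contact_force','qpos')}); return o
E
python3 - <<'E'
from h import *
st()
for n in('scene','top','wrist'): print(n,arm.camera_params(n)); 
snap('top','top0',None,1.5); snap('scene','scene0',None,1.5)
E
```

```text
{'time': 0.0, 'qpos': [1.042, 0.3992, 0.0451, 1.5379, -0.0187, 1.2069, -0.0507], 'ee_pos': [0.2706, -0.5903, 0.2303], 'eef_rot': [-3.0675, -0.6697, 0.0009], 'contact_force': [0.6808, -0.3662, -0.6833], 'grasp_force': 0.0, 'finger_gap': 0.0855}
scene {'fovy': 50.44000492674055, 'cx': 250.00656621101413, 'cy': 187.16256097943747, 'position': array([ 1.47569712, -0.11093314,  0.7481233 ]), 'orientation': array([-1.66421671, -1.61278377,  0.85817385])}
top {'fovy': 54.1298113810376, 'cx': 261.9329108376828, 'cy': 192.80572286316504, 'position': array([ 0.3273697 , -0.08199474,  0.99154853]), 'orientation': array([-2.12736482,  2.13469271, -0.15921145])}
wrist {'fovy': 64.7155371728319, 'cx': 252.05573938694027, 'cy': 190.788204119432, 'position': array([ 0.33774357, -0.55875218,  0.37300305]), 'orientation': array([ 2.42883133, -1.55714303, -0.23331343])}
```

View pics/top0.png

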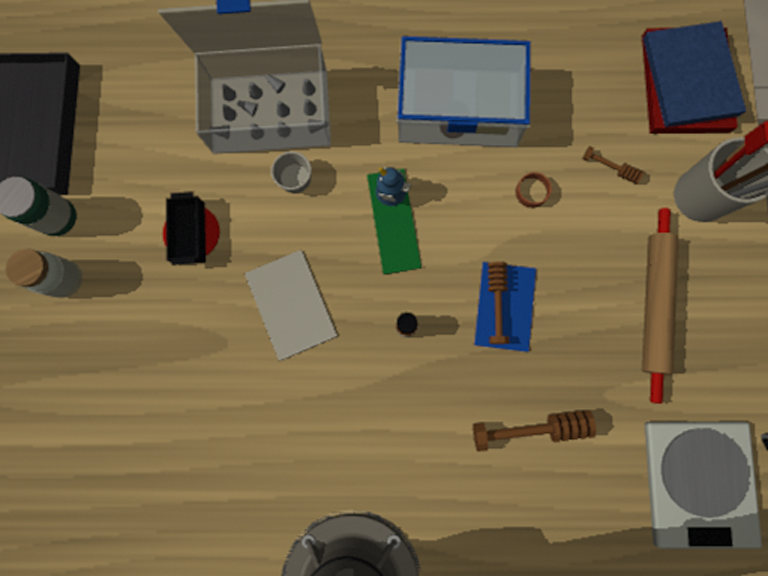

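View pics/scene0.png

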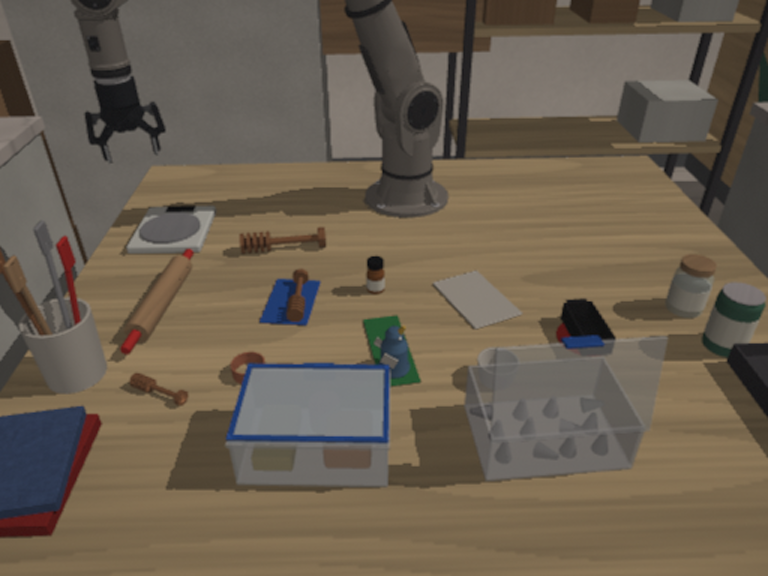

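The top view shows the bird at the far end of the green mat (390,185), the tin on the red mat (185,230) and the dipper on the blue mat (500,300). The tile is empty, centred near (291,305). I'll enlarge this area to read corners.

Run:
```python
import cv2
im=cv2.imread('pics/raw_top0.png')
c=im[95:245,100:370]; c=cv2.convertScaleAbs(cv2.resize(c,None,fx=2.96,fy=2.96,interpolation=cv2.INTER_CUBIC),alpha=1.5)
for u in range(100,370,20): cv2.line(c,(int((u-100)*2.96),0),(int((u-100)*2.96),6 if u%100 else 14),(0,255,255),1)
cv2.imwrite('pics/c1.png',c)
import numpy as np
from h import *
hsv=cv2.cvtColor(im,cv2.COLOR_BGR2HSV)
sub=np.zeros(im.shape[:2],np.uint8); sub[95:245,100:370]=255
c=cam('top')
for n,lo,hi in(('green',(50,120,30),(80,255,255)),('blue',(105,150,60),(125,255,255)),('red',(0,200,60),(6,255,255)),('white',(0,0,120),(179,45,255))):
    m=cv2.inRange(hsv,lo,hi)&sub
    k,l,s,_=cv2.connectedComponentsWithStats(m)
    i=1+np.argmax(s[1:,4]); pts=cv2.findContours((l==i).astype(np.uint8),cv2.RETR_EXTERNAL,cv2.CHAIN_APPROX_NONE)[0][0][:,0].astype(float)
    w=np.array([pix2w('top',u,v,.005,c)[:2] for u,v in pts])
    r=cv2.minAreaRect((w*1000).astype(np.float32)); print(n,r,s[i,4])
    if n=='red': print(np.round(w*1000)[::3].tolist())
```

```text
green ((615.1942138671875, -70.41585540771484), (188.1532440185547, 68.1666030883789), 9.318705558776855) 1268
blue ((458.2527770996094, -266.4857482910156), (92.43876647949219, 146.74563598632812), 82.71102142333984) 1470
red ((597.8495483398438, 259.0950622558594), (84.34911346435547, 21.8443603515625), 2.947504997253418) 202
[[639.0, 272.0], [631.0, 272.0], [622.0, 271.0], [614.0, 271.0], [606.0, 270.0], [597.0, 270.0], [589.0, 270.0], [580.0, 269.0], [572.0, 269.0], [564.0, 268.0], [555.0, 265.0], [564.0, 257.0], [572.0, 252.0], [580.0, 250.0], [589.0, 248.0], [597.0, 248.0], [605.0, 249.0], [614.0, 252.0], [622.0, 255.0], [631.0, 263.0]]
white ((463.301513671875, 114.06907653808594), (168.137451171875, 108.24635314941406), 23.20221519470215) 2525
```

View pics/c1.png

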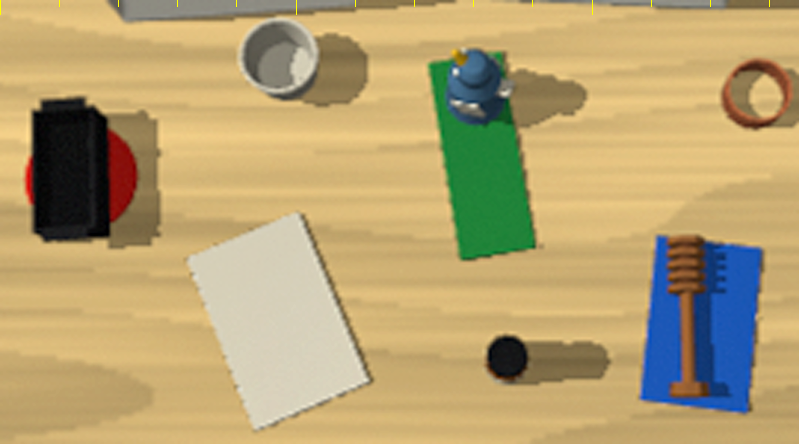

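```bash
cat >> h.py <<'E'
def Rt(yaw,tilt=0,tdir=None):
    """tool down with tool y (closing line) along heading yaw(rad); tilt: rotate about tool y"""
    y=np.array([np.cos(yaw),np.sin(yaw),0]); z=np.array([0,0,-1.]); x=np.cross(y,z)
    return R.from_matrix(np.c_[x,y,z])*R.from_rotvec([0,tilt,0])
def goto(pos,Rg):
    """print shift(cm)/turn(rad) to pose; picks the half-turn nearest"""
    o=arm.observe(); R0=R.from_rotvec(o['eef_rot']); p=np.array(o['ee_pos'])
    s=R0.inv().apply(np.array(pos)-p)*100; t=(R0.inv()*Rg).as_rotvec()
    print('shift',np.round(s,2),'turn',np.round(t,3),'n rows>=',round(max(np.linalg.norm(s)/6.25,np.degrees(np.linalg.norm(t))/10.7),1))
E
python3 - <<'E'
from h import *
C=cam('top'); S=cam('scene')
P=lambda u,v,z:np.round(pix2w('top',100+u/2.96,95+v/2.96,z,C),4)
print('dipper head,knob',P(686,237,.021),P(689,397,.021))
print('bird head',P(478,70,.088),'scene head',np.round(pix2w('scene',395/1.5,333/1.5,.09,S),4),'scene foot',np.round(pix2w('scene',397/1.5,374/1.5,.01,S),4))
print('tin tabs',P(62,98,.043),P(62,240,.043),'spice cap',P(507,357,.075),'ramekin',P(279,58,.042))
print(R.from_rotvec(arm.observe()['eef_rot']).as_matrix().round(2), 'wristcam fwd',cam('wrist')[2][:,2].round(2))
d=P(686,237,.021)-P(689,397,.021); a=np.arctan2(d[1],d[0]); print(np.degrees(a),np.linalg.norm(d))
for k in(0,np.pi):
  goto((.46,-.25,.2),Rt(a+np.pi/2+k))
E
```

```text
dipper head,knob [ 0.5325 -0.2534  0.021 ] [ 0.3906 -0.2515  0.021 ]
bird head [ 0.6643 -0.0698  0.088 ] scene head [ 0.6797 -0.0648  0.09  ] scene foot [ 0.6944 -0.0616  0.01  ]
tin tabs [0.6576 0.3027 0.043 ] [0.528  0.2952 0.043 ] spice cap [ 0.4206 -0.093   0.075 ] ramekin [0.694  0.1095 0.042 ]
[[ 0.91  0.42 -0.  ]
 [ 0.42 -0.91  0.  ]
 [-0.   -0.   -1.  ]] wristcam fwd [-0.26 -0.12 -0.96]
-0.7671280903756658 0.14191271965542762
shift [ 31.4  -23.04   3.07] turn [-1.000e-03 -2.000e-03 -2.698e+00] n rows>= 14.4
shift [ 31.4  -23.04   3.07] turn [-0.002  0.001  0.443] n rows>= 6.3
```

send_rows(motion=[8.5, 31.4, -23.0, 3.0, 0, 0, 0.443, 8.5, 31.4, -23.0, 3.0, 0, 0, 0.443, 8.5, 31.4, -23.0, 3.0, 0, 0, 0.443, 8.5, 31.4, -23.0, 3.0, 0, 0, 0.443, 8.5, 31.4, -23.0, 3.0, 0, 0, 0.443, 8.5, 31.4, -23.0, 3.0, 0, 0, 0.443, 8.5, 31.4, -23.0, 3.0, 0, 0, 0.443, 8.5, 31.4, -23.0, 3.0, 0, 0, 0.443, 8.5, 31.4, -23.0, 3.0, 0, 0, 0.443], force=30)

```text
time: 1.23
ee_pos: [0.4593, -0.2532, 0.2012]
eef_rot: [3.14, -0.026, -0.001]
contact_force: [0.1, -0.2, -0.4]
finger_gap: 0.0846
grasp_force: 0.0
```

Run:
```python
from h import *
st(); c=cam('wrist'); snap('wrist','w1',None,1.5)
np.save('w1c.npy',np.array(c,dtype=object),allow_pickle=True)
for P in((.4615,-.2525,.021),(.5325,-.2534,.021),(.3906,-.2515,.021),(.4206,-.093,.075)): print(P,np.array(w2pix('wrist',P,c))*1.5)
goto((.4615,-.2525,.2),Rt(np.pi*1.5-.0134))
```

```text
{'time': 1.225, 'qpos': [0.4898, 0.2026, -0.0785, 1.8698, 0.0195, 1.0701, -1.1837], 'ee_pos': [0.4593, -0.2532, 0.2012], 'eef_rot': [3.1404, -0.0259, -0.0011], 'contact_force': [0.1015, -0.184, -0.413], 'grasp_force': 0.0, 'finger_gap': 0.0846}
(0.4615, -0.2525, 0.021) [377.88847654 251.08668964]
(0.5325, -0.2534, 0.021) [377.5282665  148.85184151]
(0.3906, -0.2515, 0.021) [378.07445138 341.14947951]
(0.4206, -0.093, 0.075) [129.4975437  336.09377284]
shift [ 0.23 -0.09  0.13] turn [ 0.001  0.001 -0.004] n rows>= 0.0
```

View pics/w1.png

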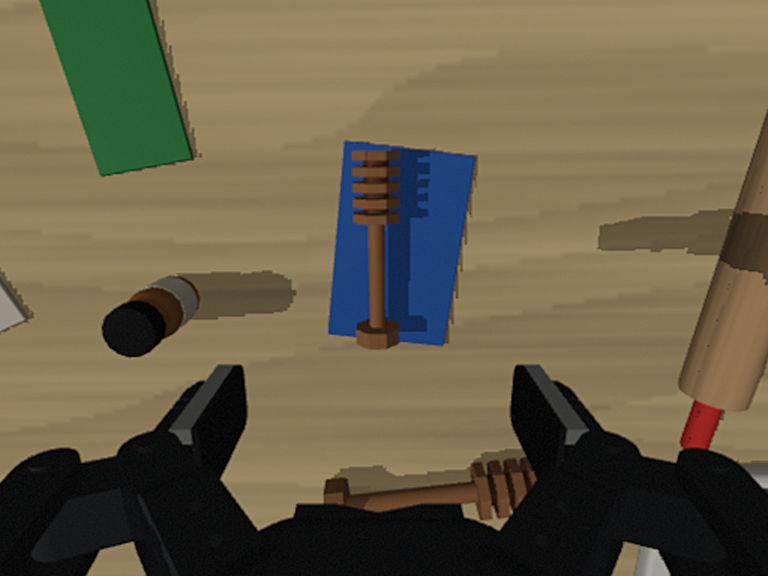

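The wrist view shows the dipper head at (377,150) and the knob at (378,340), which matches the prediction to within 2 px. I'll grasp it.

send_rows(motion=[5, 0.2, -0.1, 5, 0, 0, 0, 5, 0.2, -0.1, 10, 0, 0, 0, 5, 0.2, -0.1, 15, 0, 0, 0, 5, 0.2, -0.1, 18, 0, 0, 0, 5, 0.2, -0.1, 19.2, 0, 0, 0, 5, 0.2, -0.1, 19.2, 0, 0, 0, 0, 0.2, -0.1, 19.2, 0, 0, 0, 0, 0.2, -0.1, 19.2, 0, 0, 0, 0, 0.2, -0.1, 19.2, 0, 0, 0, 0, 0.2, -0.1, 19.2, 0, 0, 0, 0, 0.2, -0.1, 19.2, 0, 0, 0, 0, 0.2, -0.1, 19.2, 0, 0, 0], force=30)

```text
time: 2.78
ee_pos: [0.4635, -0.2507, 0.0106]
eef_rot: [3.14, -0.021, 0.003]
contact_force: [-1.2, -0.8, 6.4]
finger_gap: 0.0105
grasp_force: 29.5
```

Run:
```python
from h import *
o=st(); p=np.array(o['ee_pos'])
for yaw in (np.radians(23.2)-np.pi/2,): goto((.4633,.1141,.12),Rt(yaw)); goto((.4633,.1141,p[2]),Rt(yaw))
```

```text
{'time': 2.775, 'qpos': [0.476, 0.4592, -0.0754, 2.0204, 0.0551, 0.6614, -1.2189], 'ee_pos': [0.4635, -0.2507, 0.0106], 'eef_rot': [3.1402, -0.0206, 0.0033], 'contact_force': [-1.1557, -0.7882, 6.4339], 'grasp_force': 29.5228, 'finger_gap': 0.0105}
shift [ -0.47 -36.46 -10.99] turn [ 0.002 -0.002 -0.418] n rows>= 6.1
shift [ -0.5  -36.47  -0.05] turn [ 0.002 -0.002 -0.418] n rows>= 5.8
```

send_rows(motion=[0, 0, 0, -3, 0, 0, 0, 0, 0, 0, -7, 0, 0, 0, 0, 0, 0, -12, 0, 0, 0, 0, -0.5, -5, -12, 0, 0, -0.06, 0, -0.5, -10, -12, 0, 0, -0.12, 0, -0.5, -16, -12, 0, 0, -0.2, 0, -0.5, -22, -12, 0, 0, -0.28, 0, -0.5, -28, -12, 0, 0, -0.35, 0, -0.5, -33, -12, 0, 0, -0.418, 0, -0.5, -36.5, -12, 0, 0, -0.418, 0, -0.5, -36.5, -12, 0, 0, -0.418, 0, -0.5, -36.5, -12, 0, 0, -0.418])

```text
time: 4.28
ee_pos: [0.462, 0.1141, 0.1291]
eef_rot: [3.077, 0.631, -0.001]
contact_force: [-0.5, -0.1, -0.8]
finger_gap: 0.0106
grasp_force: 29.6
```

Run:
```python
from h import *
o=st(); goto((.4633,.1141,.012),Rt(np.radians(23.2)-np.pi/2)); snap('wrist','w2')
```

```text
{'time': 4.275, 'qpos': [0.0086, 0.2173, -0.384, 2.0453, 0.1045, 0.8979, -1.5989], 'ee_pos': [0.462, 0.1141, 0.1291], 'eef_rot': [3.0767, 0.6307, -0.0011], 'contact_force': [-0.5441, -0.0913, -0.7525], 'grasp_force': 29.5735, 'finger_gap': 0.0106}
shift [ 0.13  0.04 11.71] turn [ 0.001  0.001 -0.001] n rows>= 1.9
```

View pics/w2.png

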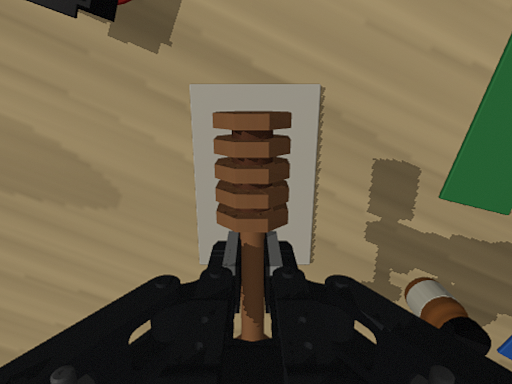

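The dipper is held level and lies along the tile's length. I'll lower it and release.

send_rows(motion=[0, 0.1, 0, 5, 0, 0, 0, 0, 0.1, 0, 9, 0, 0, 0, 0, 0.1, 0, 10.8, 0, 0, 0, 0, 0.1, 0, 11.4, 0, 0, 0, 0, 0.1, 0, 11.8, 0, 0, 0, 0, 0.1, 0, 11.8, 0, 0, 0, 4.5, 0.1, 0, 11.8, 0, 0, 0, 4.5, 0.1, 0, 11.8, 0, 0, 0, 4.5, 0.1, 0, 11.5, 0, 0, 0, 4.5, 0.1, 0, 9, 0, 0, 0, 4.5, 0.1, 0, 4, 0, 0, 0, 7, 0.1, 0, -6, 0, 0, 0])

```text
time: 5.82
ee_pos: [0.4621, 0.1152, 0.1527]
eef_rot: [-3.077, -0.632, 0.004]
contact_force: [1.2, -0.1, 0.0]
finger_gap: 0.0618
grasp_force: 0.0
```

Run:
```python
from h import *
o=st(); snap('wrist','w3'); snap('top','t3')
for a in(3.3,): goto((.593,.299,.2),Rt(np.radians(a)-np.pi/2))
```

```text
{'time': 5.825, 'qpos': [0.0266, 0.1886, -0.4013, 2.0193, 0.0894, 0.9527, -1.5859], 'ee_pos': [0.4621, 0.1152, 0.1527], 'eef_rot': [-3.0773, -0.6321, 0.0038], 'contact_force': [1.1512, -0.0658, 0.0184], 'grasp_force': 0.0, 'finger_gap': 0.0618}
shift [ 18.7  -11.77  -3.91] turn [ 0.    -0.014  0.347] n rows>= 3.6
```

send_rows(motion=[8.5, 6, -4, -1, 0, 0, 0.12, 8.5, 12, -8, -1, 0, 0, 0.24, 8.5, 18.7, -11.8, -1, 0, 0, 0.347, 8.5, 18.7, -11.8, -1, 0, 0, 0.347, 8.5, 18.7, -11.8, -1, 0, 0, 0.347, 8.5, 18.7, -11.8, -1, 0, 0, 0.347])

```text
time: 6.68
ee_pos: [0.588, 0.2965, 0.1613]
eef_rot: [3.139, 0.09, -0.002]
contact_force: [-0.3, 0.1, 0.3]
finger_gap: 0.0854
grasp_force: 0.0
```

Run:
```python
from h import *
o=st(); c=cam('wrist'); snap('wrist','w4')
im=cv2.imread('pics/raw_w4.png'); im=cv2.convertScaleAbs(im,alpha=1.8)
t=cv2.imread('pics/raw_t3.png')[130:250,150:240]; t=cv2.resize(t,(288,384))
cv2.imwrite('pics/w4b.png',np.hstack([im,t]))
np.save('c.npy',np.array(c,dtype=object),allow_pickle=True)
goto((.593,.299,.2),Rt(np.radians(3.3)-np.pi/2))
```

```text
{'time': 6.675, 'qpos': [-0.2617, 0.4904, -0.3762, 1.5813, 0.1952, 1.109, -2.1985], 'ee_pos': [0.588, 0.2965, 0.1613], 'eef_rot': [3.1388, 0.0903, -0.0019], 'contact_force': [-0.3325, 0.1075, 0.2902], 'grasp_force': 0.0, 'finger_gap': 0.0854}
shift [ 0.5  -0.27 -3.85] turn [ 0.002  0.001 -0.001] n rows>= 0.6
```

View pics/w4b.png

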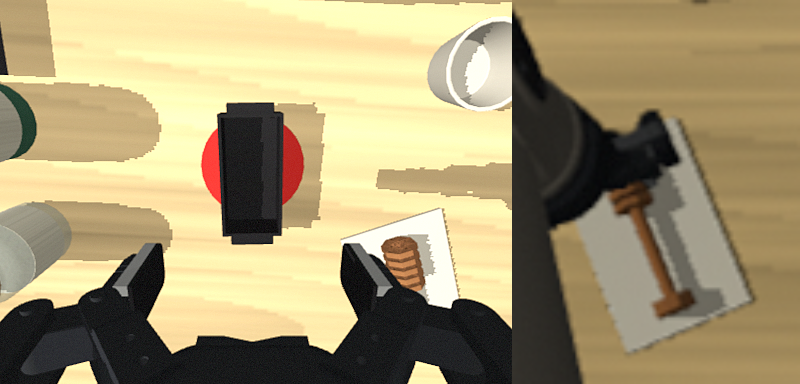

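The dipper lies on the tile. The tin's tab ends are at (250,103) and (251,243), its rim spans 220 to 283, and the red mat's edges are at 202 and 303. Next I'll measure the tin and fit the red circle.

Run:
```python
from h import *
from scipy.optimize import least_squares
c=tuple(np.load('c.npy',allow_pickle=True)); P=lambda u,v,z:pix2w('wrist',u,v,z,c)
im=cv2.imread('pics/raw_w4.png'); h=cv2.cvtColor(im,cv2.COLOR_BGR2HSV)
m=cv2.inRange(h,(0,180,50),(6,255,255))|cv2.inRange(h,(174,180,50),(179,255,255)); m[:80]=0; m[235:]=0
L=[];
for v in range(128,215,3):
    u=np.where(m[v])[0]
    if len(u):
        if u[0]<219: L.append(P(u[0],v+.5,.005)[:2])
        if u[-1]>286: L.append(P(u[-1]+1,v+.5,.005)[:2])
L=np.array(L); r=least_squares(lambda q:np.hypot(*(L-q).T)-.052,[.595,.299],loss='soft_l1',f_scale=.001); print('red',r.x,len(L),np.abs(r.fun).max())
A,B=P(250,102.5,.043),P(251,244,.043); print('tin',(A+B)/2,np.linalg.norm(A-B),np.degrees(np.arctan2(*(A-B)[1::-1])))
print('width',P(218.5,170,.043)[1],P(284,170,.043)[1])
for z in(.043,.005): print(z,P(220,112,z),P(284,112,z),P(220,236,z),P(281,236,z))
```

```text
red [0.59588619 0.29697336] 49 0.0017466147936169019
tin [0.59404547 0.29881521 0.043     ] 0.12920430491961782 3.62980677750738
width 0.3274270655756484 0.2697736512904282
0.043 [0.64947549 0.32745233 0.043     ] [0.65256329 0.27416444 0.043     ] [0.53622795 0.324377   0.043     ] [0.53950222 0.26695002 0.043     ]
0.005 [0.64768187 0.33116643 0.005     ] [0.65121938 0.27011766 0.005     ] [0.5179409  0.32764322 0.005     ] [0.52169203 0.26185254 0.005     ]
```

send_rows(motion=[8.5, 0.6, -0.2, 5, 0, 0, 0, 8.5, 0.6, -0.2, 10, 0, 0, 0, 8.5, 0.6, -0.2, 13.5, 0, 0, 0, 8.5, 0.6, -0.2, 14.9, 0, 0, 0, 8.5, 0.6, -0.2, 14.9, 0, 0, 0, 0, 0.6, -0.2, 14.9, 0, 0, 0, 0, 0.6, -0.2, 14.9, 0, 0, 0, 0, 0.6, -0.2, 14.9, 0, 0, 0, 0, 0.6, -0.2, 14.9, 0, 0, 0, 0, 0.6, -0.2, 14.9, 0, 0, 0], force=40)

```text
time: 7.98
ee_pos: [0.5959, 0.3005, 0.0149]
eef_rot: [-3.139, -0.091, -0.005]
contact_force: [-1.6, -0.2, 6.0]
finger_gap: 0.0552
grasp_force: 44.6
```

Run:
```python
from h import *
o=st()
```

```text
{'time': 7.975, 'qpos': [-0.2931, 0.6615, -0.3357, 1.6629, 0.2713, 0.86, -2.2538], 'ee_pos': [0.5959, 0.3005, 0.0149], 'eef_rot': [-3.1393, -0.0906, -0.0049], 'contact_force': [-1.5744, -0.1832, 6.0479], 'grasp_force': 44.6084, 'finger_gap': 0.0552}
```

send_rows(motion=[0, 0, 0, -1.5, 0, 0, 0, 0, 0, 0, -5, 0, 0, 0, 0, 0, 0, -10, 0, 0, 0, 0, 0, 0, -15, 0, 0, 0])

```text
time: 8.48
ee_pos: [0.594, 0.2998, 0.1646]
eef_rot: [3.14, 0.091, -0.001]
contact_force: [0.9, 0.2, -0.8]
finger_gap: 0.0555
grasp_force: 43.6
```

Run:
```python
from h import *
o=st(); Y=Rt(np.radians(-7.3)-np.pi/2); goto(np.array([.4583,-.2665,.165])+.002*np.array([np.cos(-.127),np.sin(-.127),0]),Y)
```

```text
{'time': 8.475, 'qpos': [-0.2623, 0.4985, -0.3781, 1.5611, 0.1972, 1.1202, -2.1975], 'ee_pos': [0.594, 0.2998, 0.1646], 'eef_rot': [3.1402, 0.0913, -0.0005], 'contact_force': [0.9351, 0.1936, -0.828], 'grasp_force': 43.6237, 'finger_gap': 0.0555}
shift [-1.664e+01  5.578e+01 -3.000e-02] turn [0.    0.    0.186] n rows>= 9.3
```

send_rows(motion=[0, -1, 4, 0, 0, 0, 0.01, 0, -3, 10, 0, 0, 0, 0.03, 0, -4.5, 15.6, 0, 0, 0, 0.06, 0, -6.3, 21.2, 0, 0, 0, 0.08, 0, -8, 26.8, 0, 0, 0, 0.1, 0, -9.7, 32.4, 0, 0, 0, 0.12, 0, -11.4, 38, 0, 0, 0, 0.14, 0, -13.1, 43.6, 0, 0, 0, 0.16, 0, -14.8, 49.2, 0, 0, 0, 0.18, 0, -16, 53.5, 0, 0, 0, 0.186, 0, -16.6, 55.8, 0, 0, 0, 0.186, 0, -16.6, 55.8, 0, 0, 0, 0.186])

```text
time: 9.98
ee_pos: [0.4601, -0.2688, 0.1633]
eef_rot: [3.134, -0.208, 0.0]
contact_force: [1.1, 0.1, -0.6]
finger_gap: 0.0555
grasp_force: 43.6
```

Run:
```python
from h import *
o=st(); Y=Rt(np.radians(-7.3)-np.pi/2); goto(np.array([.4583,-.2665,.0155])+.002*np.array([np.cos(-.127),np.sin(-.127),0]),Y)
snap('wrist','w5')
```

```text
{'time': 9.975, 'qpos': [0.5407, 0.2565, -0.1089, 1.8931, 0.0336, 0.9932, -1.2862], 'ee_pos': [0.4601, -0.2688, 0.1633], 'eef_rot': [3.134, -0.2078, 0.0004], 'contact_force': [1.1238, 0.1469, -0.6037], 'grasp_force': 43.6146, 'finger_gap': 0.0555}
shift [-1.000e-02 -2.100e-01  1.478e+01] turn [ 0.001 -0.    -0.005] n rows>= 2.4
```

View pics/w5.png

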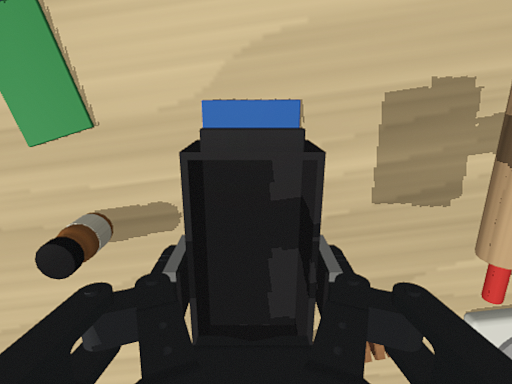

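The tin is aligned over the blue mat (both centred at u≈252). I'll lower it and release.

send_rows(motion=[0, 0, -0.2, 5, 0, 0, 0, 0, 0, -0.2, 10, 0, 0, 0, 0, 0, -0.2, 13.5, 0, 0, 0, 0, 0, -0.2, 14.4, 0, 0, 0, 0, 0, -0.2, 14.8, 0, 0, 0, 0, 0, -0.2, 14.8, 0, 0, 0, 8.5, 0, -0.2, 14.8, 0, 0, 0, 8.5, 0, -0.2, 14.8, 0, 0, 0, 8.5, 0, -0.2, 14.8, 0, 0, 0, 8.5, 0, -0.2, 12, 0, 0, 0, 8.5, 0, -0.2, 7, 0, 0, 0, 8.5, 0, -0.2, 0, 0, 0, 0])

```text
time: 11.52
ee_pos: [0.4603, -0.2644, 0.1559]
eef_rot: [-3.134, 0.201, 0.004]
contact_force: [1.6, -0.2, -0.2]
finger_gap: 0.0846
grasp_force: 0.0
```

Run:
```python
from h import *
o=st(); c=cam('wrist'); snap('wrist','w6'); im=cv2.imread('pics/raw_w6.png'); cv2.imwrite('pics/w6b.png',cv2.convertScaleAbs(im,alpha=1.5))
np.save('c.npy',np.array(c,dtype=object),allow_pickle=True)
for k in(0,np.pi): goto((.5,-.09,.3),Rt(np.arctan2(-.066,.666)-np.pi/2+k))
```

```text
{'time': 11.525, 'qpos': [0.5378, 0.2632, -0.1141, 1.9027, 0.0355, 0.9801, -1.2913], 'ee_pos': [0.4603, -0.2644, 0.1559], 'eef_rot': [-3.1342, 0.2012, 0.0036], 'contact_force': [1.613, -0.2007, -0.2031], 'grasp_force': 0.0, 'finger_gap': 0.0846}
shift [  1.3  -17.94 -13.54] turn [ 0.005 -0.013 -0.03 ] n rows>= 3.6
shift [  1.3  -17.94 -13.54] turn [-0.02  -0.008  3.112] n rows>= 16.7
```

View pics/w6b.png

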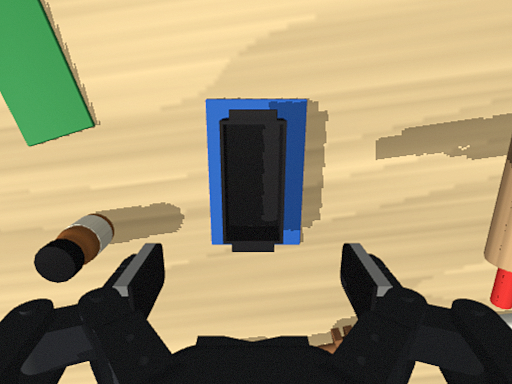

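The tin sits on the blue mat, its tab ends at (252,109) and (253,251). Next I'll move to a tilted pregrasp for the bird.

```bash
cat >> h.py <<'E'
def tilted(xy,az,d,z=.05,tilt=np.radians(35)):
    """TCP pose: nominal grasp point at xy,z, backed off d along the tool axis"""
    Rg=Rt(az-np.pi/2,tilt); zt=Rg.as_matrix()[:,2]; return np.r_[xy,z]+(.019-d)*zt,Rg
E
python3 - <<'E'
from h import *
c=tuple(np.load('c.npy',allow_pickle=True)); P=lambda u,v,z:pix2w('wrist',u,v,z,c)
A,B=P(252,109.5,.043),P(253,251,.043); print('tin',(A+B)/2,np.linalg.norm(A-B),np.degrees(np.arctan2(*(A-B)[1::-1])))
print([P(u,v,.005)[:2].round(4) for u,v in((207,99),(307,99),(300,244),(213,244))])
p,Rg=tilted((.666,-.066),np.arctan2(-.066,.666),.13); print(p,Rg.as_matrix().round(2)); st(); goto(p,Rg)
E
```

```text
tin [ 0.46119287 -0.26399209  0.043     ] 0.1283891254560846 -6.90078497203604
[array([ 0.5383, -0.2313]), array([ 0.5265, -0.3233]), array([ 0.3791, -0.3048]), array([ 0.3909, -0.2124])]
[ 0.60264336 -0.05972141  0.14092588] [[ 0.82 -0.1   0.57]
 [-0.08 -1.   -0.06]
 [ 0.57 -0.   -0.82]]
{'time': 11.575, 'qpos': [0.538, 0.2537, -0.1142, 1.8919, 0.0352, 0.9838, -1.291], 'ee_pos': [0.4658, -0.2671, 0.1653], 'eef_rot': [3.1294, -0.2015, 0.0202], 'contact_force': [0.9628, -1.4282, 5.4018], 'grasp_force': 0.0, 'finger_gap': 0.0852}
shift [ 10.88 -22.33   2.48] turn [ 0.014  0.598 -0.027] n rows>= 4.0
```

send_rows(motion=[8.5, 2, -4, -4, 0, 0.15, 0, 8.5, 5, -9, -6, 0, 0.3, 0, 8.5, 8, -15, -5, 0, 0.45, 0, 8.5, 10.9, -19, -2, 0, 0.6, -0.03, 8.5, 10.9, -22.3, 2, 0, 0.6, -0.03, 8.5, 10.9, -22.3, 2.4, 0, 0.6, -0.03, 8.5, 10.9, -22.3, 2.4, 0, 0.6, -0.03, 8.5, 10.9, -22.3, 2.4, 0, 0.6, -0.03])

```text
time: 12.58
ee_pos: [0.5971, -0.0567, 0.1302]
eef_rot: [2.964, -0.141, 0.913]
contact_force: [0.4, -0.9, 0.4]
finger_gap: 0.0847
grasp_force: 0.0
```

Run:
```python
from h import *
st(); c=cam('wrist'); snap('wrist','w7'); im=cv2.imread('pics/raw_w7.png'); cv2.imwrite('pics/w7b.png',cv2.convertScaleAbs(cv2.resize(im,None,fx=1.5,fy=1.5),alpha=1.5))
np.save('c.npy',np.array(c,dtype=object),allow_pickle=True)
for z in(.005,.021,.057): print(z,np.array(w2pix('wrist',(.666,-.066,z),c))*1.5)
p,Rg=tilted((.666,-.066),np.arctan2(-.066,.666),.13); goto(p,Rg)
```

```text
{'time': 12.575, 'qpos': [0.5193, 0.2186, -0.5882, 2.2321, 1.0028, 0.2307, -2.6169], 'ee_pos': [0.5971, -0.0567, 0.1302], 'eef_rot': [2.9643, -0.1406, 0.9125], 'contact_force': [0.3537, -0.8538, 0.4429], 'grasp_force': 0.0, 'finger_gap': 0.0847}
0.005 [381.66858334 286.50236676]
0.021 [382.09932776 278.84681536]
0.057 [383.2618934  258.18472283]
shift [ 1.01  0.13 -0.53] turn [0.008 0.012 0.004] n rows>= 0.2
```

View pics/w7b.png

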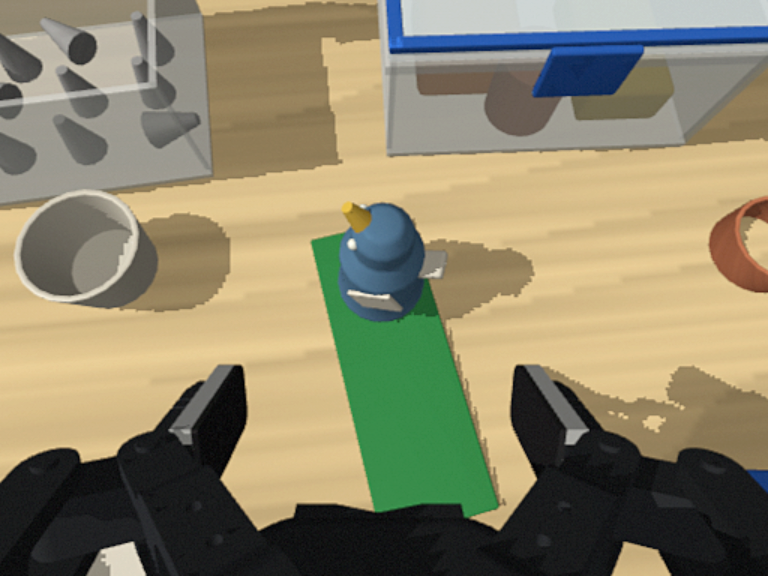

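The bird stands on the far end of the green mat: body edges u 340–425 at v≈262, foot bottom at v≈320. Joint 6 is at its limit, so I'll reduce the tilt to 25° and check the bird's x.

Run:
```python
from h import *
c=tuple(np.load('c.npy',allow_pickle=True)); 
for z in(.005,.01): print('foot near edge',pix2w('wrist',380/1.5,320/1.5,z,c))
az=np.arctan2(-.066,.666)
for x in(.660,.666,.672): print(x,'foot near px',np.array(w2pix('wrist',(x-.028*np.cos(az),-.066+.003,.005),c))*1.5,'head c',np.array(w2pix('wrist',(x,-.066,.089),c))*1.5, 'widths',[w2pix('wrist',(x,-.066+s,.04),c)[0]*1.5 for s in(.024,-.024)])
p,Rg=tilted((.666,-.066),az,.13,.052,np.radians(25)); goto(p,Rg)
```

```text
foot near edge [ 0.64370083 -0.06270237  0.005     ]
foot near edge [ 0.64254735 -0.06252208  0.01      ]
0.66 foot near px [382.25572069 337.6909158 ] head c [385.87635936 245.90530263] widths [np.float64(342.3250477915177), np.float64(424.81073307414647)]
0.666 foot near px [381.31961734 328.43764313] head c [384.6026843  234.35506146] widths [np.float64(341.5659364469542), np.float64(423.50499571033413)]
0.672 foot near px [380.39492609 319.29717775] head c [383.34960528 222.99159406] widths [np.float64(340.8169824813297), np.float64(422.2166118255649)]
shift [ 3.05  0.14 -0.55] turn [ 0.009 -0.162  0.003] n rows>= 0.9
```

send_rows(motion=[8.5, 2, 0, -0.4, 0, -0.1, 0, 8.5, 3.3, 0.1, -0.4, 0, -0.16, 0, 8.5, 3.3, 0.1, -0.4, 0, -0.16, 0, 8.5, 3.3, 0.1, -0.4, 0, -0.16, 0])

```text
time: 13.12
ee_pos: [0.6211, -0.0618, 0.1521]
eef_rot: [3.032, -0.15, 0.675]
contact_force: [-0.1, -0.3, 0.8]
finger_gap: 0.0849
grasp_force: 0.0
```

Run:
```python
from h import *
o=st(); p,Rg=tilted((.669,-.066),np.arctan2(-.066,.666),0,.052,np.radians(25)); print(p); goto(p,Rg)
```

```text
{'time': 13.125, 'qpos': [0.6681, 0.2919, -0.7675, 2.0359, 0.565, 0.5157, -2.1463], 'ee_pos': [0.6211, -0.0618, 0.1521], 'eef_rot': [3.0316, -0.15, 0.6749], 'contact_force': [-0.0512, -0.2777, 0.7669], 'grasp_force': 0.0, 'finger_gap': 0.0849}
[ 0.67699061 -0.06679186  0.03478015]
shift [ 0.1  -0.19 13.01] turn [ 0.01  -0.002  0.002] n rows>= 2.1
```

send_rows(motion=[8.5, 0.1, -0.2, 3, 0, 0, 0, 8.5, 0.1, -0.2, 6, 0, 0, 0, 8.5, 0.1, -0.2, 8, 0, 0, 0, 8.5, 0.1, -0.2, 10, 0, 0, 0, 8.5, 0.1, -0.2, 11.5, 0, 0, 0, 8.5, 0.1, -0.2, 12.5, 0, 0, 0, 8.5, 0.1, -0.2, 13, 0, 0, 0, 8.5, 0.1, -0.2, 13, 0, 0, 0])

```text
time: 14.12
ee_pos: [0.6787, -0.0654, 0.036]
eef_rot: [3.033, -0.148, 0.678]
contact_force: [-0.0, 0.5, -0.6]
finger_gap: 0.0851
grasp_force: 0.0
```

Run:
```python
from h import *
o=st(); snap('wrist','w8'); snap('scene','s8',(190,150,330,290),4)
a=cv2.imread('pics/raw_w8.png');b=cv2.imread('pics/raw_s8.png')[160:280,190:310]; cv2.imwrite('pics/w8b.png',cv2.convertScaleAbs(np.hstack([cv2.resize(a,(416,312)),cv2.resize(b,(312,312),interpolation=cv2.INTER_CUBIC)]),alpha=1.5))
p,Rg=tilted((.669,-.066),np.arctan2(-.066,.666),0,.052,np.radians(25)); goto(p,Rg)
```

```text
{'time': 14.125, 'qpos': [0.416, 0.5291, -0.5045, 1.9854, 0.9134, 0.3635, -2.4564], 'ee_pos': [0.6787, -0.0654, 0.036], 'eef_rot': [3.0329, -0.1484, 0.6775], 'contact_force': [-0.0038, 0.5274, -0.5846], 'grasp_force': 0.0, 'finger_gap': 0.0851}
shift [-0.24  0.15  0.08] turn [ 0.008 -0.004  0.003] n rows>= 0.1
```

View pics/w8b.png

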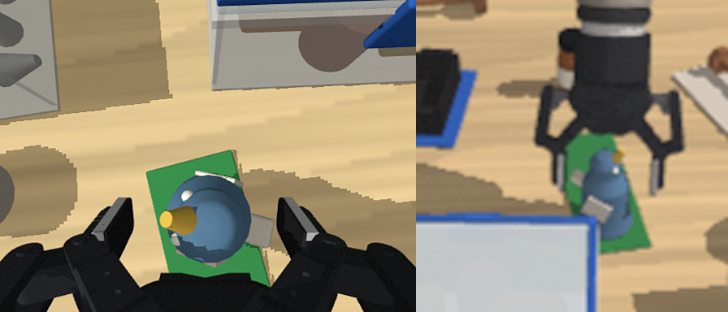

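The fingers straddle the bird, but the tail plate at (262,230) lies in the right pad's way. From its layout the beak points at about 63° and the tail at -117°. I'll back out and yaw about 24° so that the pads close between tail and wing.

Run:
```python
from h import *
p,Rg=tilted((.669,-.066),np.radians(18),.115,.052,np.radians(25)); print(p); goto(p,Rg)
```

```text
[ 0.63041435 -0.07853724  0.13900555]
shift [  0.12   1.87 -11.26] turn [ 0.184 -0.002 -0.371] n rows>= 2.2
```

send_rows(motion=[8.5, 0, 0, -4, 0, 0, 0, 8.5, 0, 0, -9, 0, 0, 0, 8.5, 0, 0, -12, 0, 0, 0, 8.5, 0, 0.6, -12, 0.06, 0, -0.12, 8.5, 0.1, 1.3, -12, 0.12, 0, -0.25, 8.5, 0.1, 1.9, -11.3, 0.184, 0, -0.371, 8.5, 0.1, 1.9, -11.3, 0.184, 0, -0.371, 8.5, 0.1, 1.9, -11.3, 0.184, 0, -0.371])

```text
time: 15.22
ee_pos: [0.6298, -0.078, 0.1391]
eef_rot: [-2.965, -0.468, -0.66]
contact_force: [0.3, -0.2, 0.2]
finger_gap: 0.0848
grasp_force: 0.0
```

Run:
```python
from h import *
o=st(); p,Rg=tilted((.669,-.066),np.radians(18),0,.052,np.radians(25)); print(p); goto(p,Rg)
```

```text
{'time': 15.225, 'qpos': [0.9965, 0.455, -1.0338, 1.982, 0.4411, 0.5326, -1.5042], 'ee_pos': [0.6298, -0.078, 0.1391], 'eef_rot': [-2.9653, -0.468, -0.6603], 'contact_force': [0.2786, -0.2058, 0.1928], 'grasp_force': 0.0, 'finger_gap': 0.0848}
[ 0.67663674 -0.06351867  0.03478015]
shift [1.000e-02 6.000e-02 1.153e+01] turn [ 0.    -0.002 -0.001] n rows>= 1.8
```

send_rows(motion=[8.5, 0, 0, 3, 0, 0, 0, 8.5, 0, 0, 6, 0, 0, 0, 8.5, 0, 0, 8, 0, 0, 0, 8.5, 0, 0, 10, 0, 0, 0, 8.5, 0, 0, 11, 0, 0, 0, 8.5, 0, 0, 11.5, 0, 0, 0, 8.5, 0, 0, 11.5, 0, 0, 0])

```text
time: 16.1
ee_pos: [0.6765, -0.0633, 0.0352]
eef_rot: [-2.965, -0.47, -0.661]
contact_force: [0.6, -0.5, 1.1]
finger_gap: 0.0848
grasp_force: 0.0
```

Run:
```python
from h import *
o=st(); snap('wrist','w9'); im=cv2.imread('pics/raw_w9.png'); cv2.imwrite('pics/w9b.png',cv2.convertScaleAbs(im,alpha=1.5))
p,Rg=tilted((.669,-.066),np.radians(18),0,.052,np.radians(25)); goto(p,Rg)
for x in((.669,-.066),):print(w2pix('wrist',(*x,.057)),w2pix('wrist',(*x,.105)))
```

```text
{'time': 16.1, 'qpos': [0.7079, 0.6151, -0.7559, 1.9504, 0.653, 0.3688, -1.6926], 'ee_pos': [0.6765, -0.0633, 0.0352], 'eef_rot': [-2.9649, -0.4703, -0.6607], 'contact_force': [0.5676, -0.5386, 1.1378], 'grasp_force': 0.0, 'finger_gap': 0.0848}
shift [-0.02 -0.01  0.06] turn [ 0.    -0.002  0.   ] n rows>= 0.0
(np.float64(254.087450367052), np.float64(267.2980174698521)) (np.float64(255.3150751810412), np.float64(284.8887757195189))
```

View pics/w9b.png

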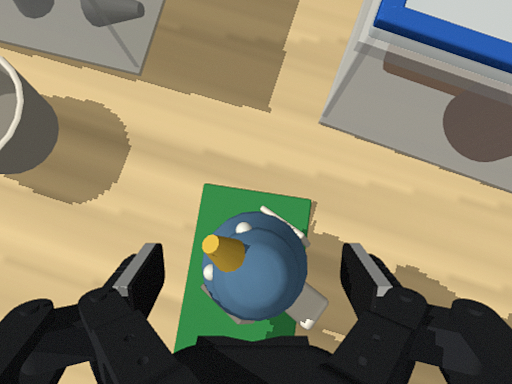

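Now the pads sit between wing and tail, with the bird centred at u≈255. I'll close.

send_rows(motion=[6, 0, 0, 0, 0, 0, 0, 5, 0, 0, 0, 0, 0, 0, 0, 0, 0, 0, 0, 0, 0, 0, 0, 0, 0, 0, 0, 0, 0, 0, 0, 0, 0, 0, 0, 0, 0, 0, 0, 0, 0, 0, 0, 0, 0, 0, 0, 0, 0], force=35)

```text
time: 17.02
ee_pos: [0.6767, -0.064, 0.0353]
eef_rot: [-2.965, -0.469, -0.661]
contact_force: [-2.1, -0.1, 5.6]
finger_gap: 0.0462
grasp_force: 36.8
```

Run:
```python
from h import *
o=st(); R0=R.from_rotvec(o['eef_rot']); print('1cm up, tool:',R0.inv().apply([0,0,1]).round(3))
```

```text
{'time': 17.025, 'qpos': [0.709, 0.6153, -0.756, 1.95, 0.653, 0.3689, -1.6924], 'ee_pos': [0.6767, -0.064, 0.0353], 'eef_rot': [-2.9653, -0.4691, -0.6613], 'contact_force': [-2.1361, -0.0636, 5.6094], 'grasp_force': 36.7591, 'finger_gap': 0.0462}
1cm up, tool: [ 0.425  0.001 -0.905]
```

send_rows(motion=[0, 0.4, 0, -0.9, 0, 0, 0, 0, 1, 0, -2.2, 0, 0, 0, 0, 2.1, 0, -4.5, 0, 0, 0, 0, 3.4, 0, -7.2, 0, 0, 0, 0, 4.2, 0, -9, 0, 0, 0, 0, 4.2, 0, -9, 0, 0, 0])

```text
time: 17.77
ee_pos: [0.6772, -0.0639, 0.1361]
eef_rot: [-2.965, -0.47, -0.665]
contact_force: [0.4, -0.1, -1.9]
finger_gap: 0.0463
grasp_force: 36.2
```

Run:
```python
from h import *
o=st(); snap('scene','s10',(150,60,350,210),3)
# bird axis in tool frame: nominal grasp at xy (.669,-.066) when TCP (.6767,-.064)
for az in(18,26.6):
    p,Rg=tilted((.596,.298),np.radians(az),0,.052+.09,np.radians(25)); goto(p,Rg)
```

```text
{'time': 17.775, 'qpos': [0.8634, 0.5129, -0.956, 1.8889, 0.4978, 0.5579, -1.5692], 'ee_pos': [0.6772, -0.0639, 0.1361], 'eef_rot': [-2.9649, -0.4695, -0.6648], 'contact_force': [0.3644, -0.0624, -1.8507], 'grasp_force': 36.2456, 'finger_gap': 0.0463}
shift [  3.55 -36.91   2.7 ] turn [ 0.001 -0.002 -0.   ] n rows>= 5.9
shift [  3.54 -37.03   2.7 ] turn [ 0.064 -0.002 -0.136] n rows>= 6.0
```

View pics/s10.png

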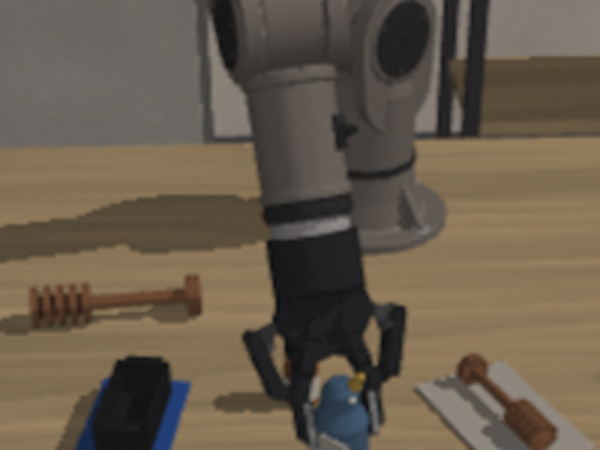

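The bird is held upright. I'll carry it to the red mat.

send_rows(motion=[0, 0.2, -2, 0.1, 0, 0, 0, 0, 0.6, -6, 0.4, 0.01, 0, -0.02, 0, 1, -11, 0.8, 0.02, 0, -0.04, 0, 1.5, -16, 1.2, 0.03, 0, -0.06, 0, 2, -21, 1.5, 0.035, 0, -0.08, 0, 2.5, -26, 1.9, 0.045, 0, -0.1, 0, 3, -31, 2.3, 0.055, 0, -0.12, 0, 3.3, -35, 2.6, 0.06, 0, -0.13, 0, 3.5, -37, 2.7, 0.064, 0, -0.136, 0, 3.5, -37, 2.7, 0.064, 0, -0.136, 0, 3.5, -37, 2.7, 0.064, 0, -0.136])

```text
time: 19.2
ee_pos: [0.6029, 0.2995, 0.1232]
eef_rot: [-2.895, -0.682, -0.641]
contact_force: [-0.1, -0.4, -0.9]
finger_gap: 0.0463
grasp_force: 36.3
```

Run:
```python
from h import *
o=st(); snap('wrist','w11')
im=cv2.imread('pics/raw_w11.png'); s=cv2.imread('pics/raw_w11.png'); snap('scene','s11'); b=cv2.imread('pics/raw_s11.png')[100:260,340:460]
cv2.imwrite('pics/w11b.png',cv2.convertScaleAbs(np.hstack([im,cv2.resize(b,(288,384),interpolation=cv2.INTER_CUBIC)]),alpha=1.5))
p,Rg=tilted((.596,.298),np.radians(26.6),0,.0535,np.radians(25)); print(p); goto(p,Rg)
```

```text
{'time': 19.2, 'qpos': [0.0919, 0.4357, -0.7816, 1.9478, 0.731, 0.5368, -2.2568], 'ee_pos': [0.6029, 0.2995, 0.1232], 'eef_rot': [-2.8954, -0.6822, -0.6412], 'contact_force': [-0.0561, -0.4203, -0.9305], 'grasp_force': 36.3046, 'finger_gap': 0.0463}
[0.60317983 0.30159539 0.03628015]
shift [-3.62 -0.24  7.96] turn [ 0.002 -0.    -0.002] n rows>= 1.4
```

View pics/w11b.png

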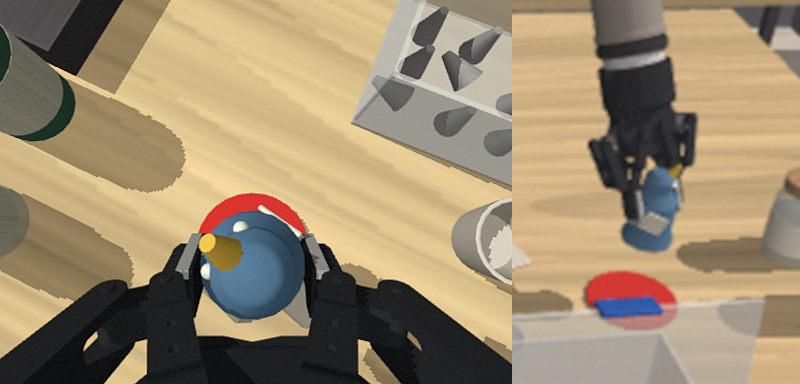

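send_rows(motion=[0, -0.9, -0.1, 2, 0, 0, 0, 0, -1.8, -0.2, 4, 0, 0, 0, 0, -2.7, -0.2, 6, 0, 0, 0, 0, -3.2, -0.2, 7, 0, 0, 0, 0, -3.4, -0.2, 7.5, 0, 0, 0, 0, -3.5, -0.2, 7.8, 0, 0, 0, 0, -3.6, -0.2, 7.9, 0, 0, 0, 0, -3.6, -0.2, 7.9, 0, 0, 0, 0, -3.6, -0.2, 7.9, 0, 0, 0])

```text
time: 20.42
ee_pos: [0.6031, 0.3038, 0.0381]
eef_rot: [-2.892, -0.684, -0.645]
contact_force: [0.3, -0.1, -0.7]
finger_gap: 0.046
grasp_force: 36.3
```

Run:
```python
from h import *
o=st(); p,Rg=tilted((.596,.298),np.radians(26.6),0,.052,np.radians(25)); print(p); goto(p,Rg)
```

```text
{'time': 20.425, 'qpos': [-0.0727, 0.535, -0.5904, 1.9976, 0.9658, 0.3864, -2.4931], 'ee_pos': [0.6031, 0.3038, 0.0381], 'eef_rot': [-2.8921, -0.6838, -0.6449], 'contact_force': [0.3206, -0.0997, -0.6516], 'grasp_force': 36.2866, 'finger_gap': 0.046}
[0.60317983 0.30159539 0.03478015]
shift [-0.22  0.2   0.26] turn [-0.    -0.003 -0.   ] n rows>= 0.1
```

Still about 3 mm high and 2 mm off sideways. I'll make the final lowering.

send_rows(motion=[0, -0.1, 0.1, 0.1, 0, 0, 0, 0, -0.15, 0.2, 0.2, 0, 0, 0, 0, -0.2, 0.2, 0.25, 0, 0, 0, 0, -0.2, 0.2, 0.25, 0, 0, 0, 0, -0.2, 0.2, 0.25, 0, 0, 0])

```text
time: 21.05
ee_pos: [0.6034, 0.3017, 0.0353]
eef_rot: [-2.892, -0.684, -0.646]
contact_force: [-2.1, -2.1, 5.8]
finger_gap: 0.0461
grasp_force: 37.0
```

Run:
```python
from h import *
o=st()
```

```text
{'time': 21.05, 'qpos': [-0.075, 0.5375, -0.5829, 2.0006, 0.9745, 0.3792, -2.4993], 'ee_pos': [0.6034, 0.3017, 0.0353], 'eef_rot': [-2.8922, -0.6839, -0.6455], 'contact_force': [-2.1197, -2.0615, 5.7904], 'grasp_force': 37.0142, 'finger_gap': 0.0461}
```

Contact with the mat shows as 5.8 N. I'll release and retract along the tool axis.

send_rows(motion=[5.2, 0, 0, 0, 0, 0, 0, 8.5, 0, 0, 0, 0, 0, 0, 8.5, 0, 0, 0, 0, 0, 0, 8.5, 0, 0, -1, 0, 0, 0, 8.5, 0, 0, -3, 0, 0, 0, 8.5, 0, 0, -6, 0, 0, 0, 8.5, 0, 0, -10, 0, 0, 0, 8.5, 0, 0, -15, 0, 0, 0, 8.5, 0, 0, -15, 0, 0, 0])

```text
time: 22.18
ee_pos: [0.5472, 0.2734, 0.1745]
eef_rot: [-2.891, -0.683, -0.654]
contact_force: [0.7, -0.6, 0.3]
finger_gap: 0.0849
grasp_force: 0.0
```

Run:
```python
from h import *
o=st(); c=cam('wrist'); snap('wrist','w12'); np.save('c12.npy',np.array(c,dtype=object),allow_pickle=True)
goto((.4633,.114,.2),Rt(np.radians(23.2)-np.pi/2))
```

```text
{'time': 22.175, 'qpos': [0.2642, 0.2633, -0.9317, 2.0431, 0.5381, 0.5508, -2.1175], 'ee_pos': [0.5472, 0.2734, 0.1745], 'eef_rot': [-2.891, -0.6834, -0.6541], 'contact_force': [0.7331, -0.6158, 0.2672], 'grasp_force': 0.0, 'finger_gap': 0.0849}
shift [-11.99  10.46  -8.7 ] turn [-0.012 -0.441  0.058] n rows>= 2.9
```

send_rows(motion=[7, -3, 2.5, -3, 0, -0.1, 0, 7, -6, 5, -5, 0, -0.2, 0.02, 7, -9, 8, -7, 0, -0.33, 0.04, 7, -12, 10.5, -8.7, -0.01, -0.44, 0.06, 7, -12, 10.5, -8.7, -0.01, -0.44, 0.06, 7, -12, 10.5, -8.7, -0.01, -0.44, 0.06, 7, -12, 10.5, -8.7, -0.01, -0.44, 0.06])

```text
time: 23.1
ee_pos: [0.4625, 0.1151, 0.1979]
eef_rot: [-3.073, -0.633, 0.004]
contact_force: [0.5, -0.4, 0.2]
finger_gap: 0.07
grasp_force: 0.0
```

Run:
```python
from h import *
o=st(); c=cam('wrist'); snap('wrist','w13'); np.save('c13.npy',np.array(c,dtype=object),allow_pickle=True)
a=cv2.resize(cv2.imread('pics/raw_w12.png'),(400,300));b=cv2.resize(cv2.imread('pics/raw_w13.png'),(400,300))
cv2.imwrite('pics/w13b.png',cv2.convertScaleAbs(np.hstack([a,b]),alpha=1.5))
u=np.array([np.cos(np.radians(23.2)),np.sin(np.radians(23.2)),0])*.07
for P in(0*u,u,-u): print(np.array(w2pix('wrist',P+[.462,.1141,.021],c))*400/512+[400,0])
goto((.462,.1141,.012),Rt(np.radians(23.2)-np.pi/2))
```

```text
{'time': 23.1, 'qpos': [0.5807, 0.2213, -1.0247, 1.9558, 0.2095, 1.0807, -1.6974], 'ee_pos': [0.4625, 0.1151, 0.1979], 'eef_rot': [-3.0734, -0.6335, 0.0045], 'contact_force': [0.4855, -0.4172, 0.1943], 'grasp_force': 0.0, 'finger_gap': 0.07}
[598.56367105 133.62156582]
[598.78498652  80.98406807]
[598.36838693 180.06778859]
shift [-0.05  0.13 18.6 ] turn [-0.004  0.002  0.001] n rows>= 3.0
```

View pics/w13b.png

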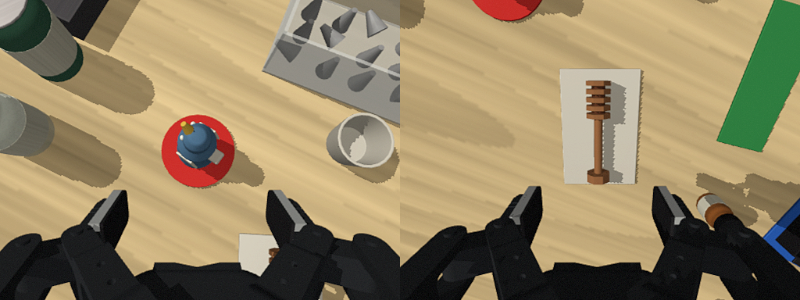

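The bird stands mid-red-mat. The dipper is where I predicted it: head end at (598,81), knob at (598,180). I'll grasp it again.

send_rows(motion=[5, 0, 0.1, 5, 0, 0, 0, 5, 0, 0.1, 10, 0, 0, 0, 5, 0, 0.1, 15, 0, 0, 0, 5, 0, 0.1, 17.8, 0, 0, 0, 5, 0, 0.1, 18.8, 0, 0, 0, 5, 0, 0.1, 18.8, 0, 0, 0, 0, 0, 0.1, 18.8, 0, 0, 0, 0, 0, 0.1, 18.8, 0, 0, 0, 0, 0, 0.1, 18.8, 0, 0, 0, 0, 0, 0.1, 18.8, 0, 0, 0, 0, 0, 0.1, 18.8, 0, 0, 0], force=30)

```text
time: 24.52
ee_pos: [0.4637, 0.1137, 0.0113]
eef_rot: [-3.075, -0.63, 0.001]
contact_force: [-1.6, -0.6, 6.5]
finger_gap: 0.0105
grasp_force: 29.5
```

send_rows(motion=[0, 0, 0, -2, 0, 0, 0, 0, 0, 0, -6, 0, 0, 0, 0, 0, 0, -11, 0, 0, 0, 0, 0, 0, -15, 0, 0, 0, 0, 0, 0, -15, 0, 0, 0])

```text
time: 25.15
ee_pos: [0.4656, 0.1137, 0.1631]
eef_rot: [-3.076, -0.629, -0.006]
contact_force: [-0.4, -0.4, -0.3]
finger_gap: 0.0107
grasp_force: 29.5
```

Run:
```python
from h import *
o=st(); goto((.6152,-.0704,.16),Rt(np.radians(9.3)-np.pi/2))
```

```text
{'time': 25.15, 'qpos': [0.559, 0.2772, -1.0186, 1.9953, 0.2776, 1.0115, -1.7584], 'ee_pos': [0.4656, 0.1137, 0.1631], 'eef_rot': [-3.0762, -0.6291, -0.0061], 'contact_force': [-0.366, -0.3508, -0.3418], 'grasp_force': 29.5488, 'finger_gap': 0.0107}
shift [ 6.54 22.8   0.32] turn [-0.001 -0.004  0.241] n rows>= 3.8
```

send_rows(motion=[0, 1, 4, 0.2, 0, 0, 0.04, 0, 2.6, 9, 0.2, 0, 0, 0.1, 0, 4, 14, 0.2, 0, 0, 0.16, 0, 5.5, 19, 0.3, 0, 0, 0.21, 0, 6.5, 22.8, 0.3, 0, 0, 0.241, 0, 6.5, 22.8, 0.3, 0, 0, 0.241, 0, 6.5, 22.8, 0.3, 0, 0, 0.241])

```text
time: 26.02
ee_pos: [0.6115, -0.0699, 0.1548]
eef_rot: [-3.127, -0.258, 0.009]
contact_force: [-0.7, 0.3, -0.8]
finger_gap: 0.0108
grasp_force: 29.5
```

Run:
```python
from h import *
o=st(); snap('wrist','w14'); goto((.6152,-.0704,.012),Rt(np.radians(9.3)-np.pi/2))
```

```text
{'time': 26.025, 'qpos': [0.6455, 0.5162, -0.8165, 1.6855, 0.4052, 1.1254, -1.6927], 'ee_pos': [0.6115, -0.0699, 0.1548], 'eef_rot': [-3.1269, -0.2575, 0.0092], 'contact_force': [-0.652, 0.3277, -0.7543], 'grasp_force': 29.5286, 'finger_gap': 0.0108}
shift [ 0.41  0.22 14.33] turn [-0.004  0.005  0.003] n rows>= 2.3
```

View pics/w14.png

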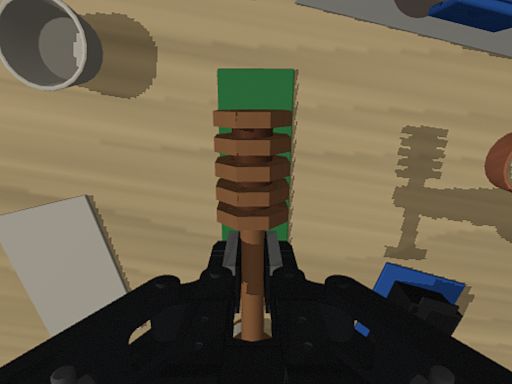

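The dipper is aligned over the green mat, so I'll lower, release and retreat.

send_rows(motion=[0, 0.4, 0.2, 5, 0, 0, 0, 0, 0.4, 0.2, 10, 0, 0, 0, 0, 0.4, 0.2, 13, 0, 0, 0, 0, 0.4, 0.2, 13.9, 0, 0, 0, 0, 0.4, 0.2, 14.3, 0, 0, 0, 0, 0.4, 0.2, 14.3, 0, 0, 0, 4.5, 0.4, 0.2, 14.3, 0, 0, 0, 4.5, 0.4, 0.2, 14.3, 0, 0, 0, 4.5, 0.4, 0.2, 14, 0, 0, 0, 4.5, 0.4, 0.2, 11, 0, 0, 0, 4.5, 0.4, 0.2, 6, 0, 0, 0, 4.5, 0.4, 0.2, 0, 0, 0, 0])

```text
time: 27.58
ee_pos: [0.6162, -0.0724, 0.1571]
eef_rot: [-3.128, -0.256, 0.008]
contact_force: [-0.1, -0.4, 0.4]
finger_gap: 0.0447
grasp_force: 0.0
```

send_rows(motion=[8, -6, 0, -4, 0, 0, 0, 8, -12, 0, -8, 0, 0, 0, 8, -17, 0, -10, 0, 0, 0, 8, -17, 0, -10, 0, 0, 0, 8, -17, 0, -10, 0, 0, 0])

```text
time: 28.2
ee_pos: [0.4498, -0.1005, 0.2573]
eef_rot: [-3.13, -0.254, 0.003]
contact_force: [-0.2, 0.2, 0.1]
finger_gap: 0.0798
grasp_force: 0.0
```

Run:
```python
from h import *
o=st(); snap('wrist','w15'); snap('scene','s15')
a=cv2.imread('pics/raw_s15.png')[150:290,160:440]; a=cv2.resize(a,(560,280),interpolation=cv2.INTER_CUBIC); b=cv2.resize(cv2.imread('pics/raw_w15.png'),(373,280))
cv2.imwrite('pics/f.png',cv2.convertScaleAbs(np.vstack([a,np.hstack([b,np.zeros((280,187,3),np.uint8)])]),alpha=1.5))
print([np.array(w2pix('wrist',p))*373/512+[0,280] for p in((.6152,-.0704,.005),(.4583,-.2665,.005))])
```

```text
{'time': 28.2, 'qpos': [1.0211, 0.0829, -0.9344, 1.9102, 0.0714, 1.1847, -1.3472], 'ee_pos': [0.4498, -0.1005, 0.2573], 'eef_rot': [-3.1305, -0.2544, 0.0026], 'contact_force': [-0.1923, 0.1833, 0.0731], 'grasp_force': 0.0, 'finger_gap': 0.0798}
[array([183.60692673, 289.97000027]), array([275.33460408, 405.12485149])]
```

View pics/f.png

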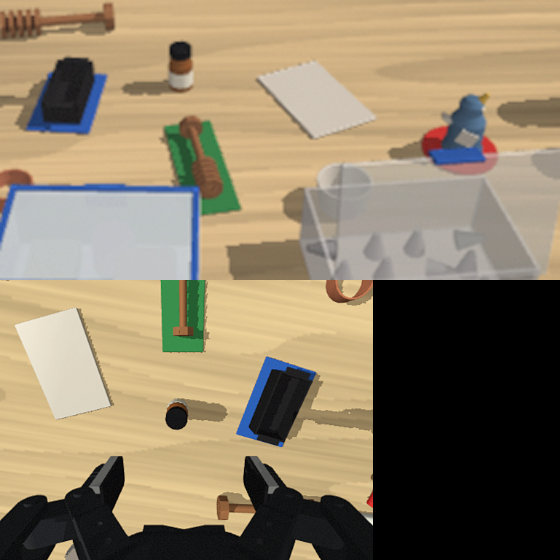

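All three are on their own mats: tin on blue, dipper on green, bird on red. The spice jar and the ramekin look unmoved, so I'll hand the job in.

```bash
python3 -c "
from cell import arm
print(arm.finish_job())"
```

```text
the job is handed in; nothing more can be done
None
```

I parked the dipper on the white tile, brought the bird, tin and dipper to the middle of their own mats, and handed the job in at about 28 s; no verdict came back.

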